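# Load the grinding mill and clear the bench

### The arm

A 7-joint arm with a two-finger parallel gripper is mounted at the origin on the work surface. World frame = base frame: x ahead of the robot, y to its left, z up, the work surface at z = 0. Lengths are in m, angles in rad, forces in N, time in s.
With the tool pointing down it reaches from about 0.375 to 0.925 m from the base axis. Payload 3.1 kg.
Tool frame: the origin (TCP) lies between the finger pads; the fingertips stand 19 mm ahead of it and the grasp point (between the pads) is the TCP; z points along the fingers, y is the direction in which the jaws open and shut (so a half turn about z gives the same grasp; the last joint's range is limited). The gripper opens to 85 mm and grips with 20 to 120 N. Pads are 22 mm wide; open, the fingers measure 114 mm over their backs; the gripper's body (76 mm by 85 mm) begins 54 mm behind the grasp point. The pads swing forward as they close: fully open they stand 13 mm farther back than shut.
Start: joints at [-1.208, 0.383, 0.044, 1.598, -0.018, 1.161, -0.05], TCP at [0.289, 0.582, 0.25] pointing down, gripper open.
Joint ranges: [-2.61, 2.61], [-0.41, 2.15], [-1.48, 1.57], [0, 2.5], [-1.57, 4.71], [0.05, 1.97], [-2.85, 2.85]. Speed limits (rad/s): [2.79, 2.79, 3.14, 3.14, 3.14, 3.14, 3.14].

### API

Orientations are given as a unit quaternion [x, y, z, w].
In Python, from bench import move_ptp, movel, move_j, move_gripper, pause, inverse_kinematics, read_camera, camera_params, MotionError, sign_off, look_for, tip_of, read_time_s, read_qpos, read_joint_vel, read_effort, read_eef_pos, read_tcp_rot, read_ft_force, read_ft_torque, read_finger_gap gives the robot as it stands. Calls block until the motion is done:
- move_ptp(position, orientation): joint-space move of the TCP to a pose.
- movel(position, orientation=None, speed=0.15): straight line of the TCP; orientation=None keeps the orientation; speed is the mean speed in m/s.
- move_j(angles): joint-space move.
- move_gripper(opening, effort=None): finger opening in m; effort is the grip in N (None keeps the last); returns when the fingers have stopped.
- pause(seconds).
- inverse_kinematics(position, orientation): joint angles nearest the present ones, or None.
- read_camera(name): name is "side" or "top"; returns the picture (384x512x3 uint8, red, green, blue); there is no depth.
- camera_params(name): a dict with "K" (3x3 intrinsics, pixels), "camera_from_world" (4x4, takes a point from world to camera coordinates). Camera axes: x right, y down, z forward; pixel columns grow to the right and rows downward; lengths in m; the calibration is good to about 2 mm. A picture is of the moment at which its call begins. camera_params takes no time and is no camera call.
A pose or a line that the arm cannot do raises MotionError and nothing moves.
- sign_off(): hands the job in, once; it reports no verdict.
Trained networks look in the newest picture that a camera, given by its name, has taken for a name from the list of things; names that differ only in an ending like _2 or _b are one class to them, and where a whole thing is asked for, a point or a joint stands for the part that bears it (a point fixed in the world has none). Each returns a list of dicts, best first, with "confidence" (0 to 1); they miss things now and then, are a little off and sometimes report something else, mostly with a low value. They report only what shows in the picture. A call takes as long as a camera call. They do not tell look-alikes from the thing itself.
- look_for(camera, name): "at" ([column, row] in pixels, amid what is visible of it).
- tip_of(camera, name): "at" ([column, row] in pixels: a listed point, or the origin of a listed thing).
Readings, each from a call of its own:
- read_time_s(): time.
- read_qpos(): joint angles.
- read_joint_vel(): joint speeds.
- read_effort(): joint torques, N m.
- read_eef_pos(): TCP position.
- read_tcp_rot(): TCP orientation.
- read_ft_force(): force on the tool from outside, world axes, zero at the start.
- read_ft_torque(): the same for the moment, N m.
- read_finger_gap(): finger opening in m.
Only numpy, scipy, OpenCV 4.12 (cv2) and the standard library are available. Lean on these libraries where they do the work, as an engineer would, in place of code of your own. Each camera call takes 0.05 s, during which the arm holds its last target. There are 200 camera calls.

### The job

Load both steel grinding jars into the seats of the mill, keeping them upright: set each in its cup and turn it there until its cross-shaped foot drops fully home in the slots. Put all the sample pots into the white foam cold box and all the spoons flat in the metal instrument tray; when everything is in its place, and only then, press the mill's start button. Leave the bottle and the beaker where they stand.

Things in the scene. Friction and masses are not known exactly. Their poses are not given: they have to be found in the camera images.
- jar0: closed steel grinding jar, a cylinder 50 mm across (its dark lid, the top 14 mm, 46 mm), 66 mm tall in all, 0.4 kg, standing. Origin at the centre of its underside, z up. Its lowest 10 mm are a cross-shaped foot (two crossed bars 44 x 10 mm along its x and y), body above. Grip it round at any angle
- jar1: closed steel grinding jar, a cylinder 50 mm across (its dark lid, the top 14 mm, 46 mm), 66 mm tall in all, 0.4 kg, standing. Origin at the centre of its underside, z up. Its lowest 10 mm are a cross-shaped foot (two crossed bars 44 x 10 mm along its x and y), body above. Grip it round at any angle
- pot0: low round sample pot, clear with a white screw lid, 40 mm across, 34 mm tall, 50 g, standing upright; origin at the centre of its underside; may be absent (None)
- pot1: low round sample pot, clear with a white screw lid, 40 mm across, 34 mm tall, 50 g, standing upright; origin at the centre of its underside; may be absent (None)
- pot2: low round sample pot, clear with a white screw lid, 40 mm across, 34 mm tall, 50 g, standing upright; origin at the centre of its underside; may be absent (None)
- spoon0: steel sample spoon lying flat, 127 mm long along its x: straight handle 10 mm wide and 8 mm high from x = -65 to +35 mm, round bowl 28 mm across centred at x = +48 mm; origin on the underside at the middle of its length; 40 g; may be absent (None)
- spoon1: steel sample spoon lying flat, 127 mm long along its x: straight handle 10 mm wide and 8 mm high from x = -65 to +35 mm, round bowl 28 mm across centred at x = +48 mm; origin on the underside at the middle of its length; 40 g; may be absent (None)
- seat_mouth0 (a point): centre of seat 0 (nearer the button), on the flat face between its slots, 66 mm above the table; axes as the mill's. A seat is a round cup: rim 55 mm inside, 71 mm outside, rising 8 mm above the face; in the face a cross of two slots 16 mm wide, 12 mm deep, reaching to the rim. The cross is fixed, at a different angle in each seat, not in the state: see it from above or feel for it
- seat_mouth1 (a point): centre of seat 1 (farther from the button), as seat 0. A jar's foot fits every quarter turn, within about 0.12 rad. Until it finds the slots the jar stands with its origin level with this point; dropped home, its body rests on the face and its origin is 10 mm below
- mill: low grey bench mill, fixed, 280 mm along its x by 150 mm, flat deck 50 mm above the table; origin at the centre of its underside. On the deck, along its centre line: the start button at x = -112 mm, seat 0 at x = -35 mm and seat 1 at x = +85 mm
- start (a joint): travel of the mill's start button, pushed straight down: 0 m up, 0.006 m fully down (about 5 N); springs back
- start_top (a point): centre of the top of the white start button, 26 mm across, in its black housing on the mill's deck
- coldbox: white foam cold box, open on top, fixed: 150 mm along its x, 220 mm along its y, 55 mm tall, walls and floor 12 mm thick; origin at the centre of its underside
- tray: flat aluminium instrument tray, fixed: 150 mm along its x, 220 mm along its y, 25 mm tall, walls and floor 4 mm thick; origin at the centre of its underside
- bottle: glass bottle with a blue cap, 66 mm across, 95 mm tall, standing behind the work; origin at the centre of its underside; to be left alone
- beaker: glass beaker, 68 mm across, 80 mm tall, standing behind the work; origin at the centre of its underside; to be left alone
Mind the look-alikes: they are no part of the job. Leave any blue or red look-alike of the spoon1 alone.

How it is judged:
On the way, in this order (a step that is already met when the one before it is completed fails the run):
1. every jar is home in a seat, every pot in the cold box, every spoon in the tray (((horizontal distance between jar0 and seat_mouth0 below 0.006 m and z of jar0 in the frame of seat_mouth0 between -0.014 and -0.007 m and angle between jar0's own z axis and vertical below 0.1 rad) or (horizontal distance between jar0 and seat_mouth1 below 0.006 m and z of jar0 in the frame of seat_mouth1 between -0.014 and -0.007 m and angle between jar0's own z axis and vertical below 0.1 rad)) and ((horizontal distance between jar1 and seat_mouth0 below 0.006 m and z of jar1 in the frame of seat_mouth0 between -0.014 and -0.007 m and angle between jar1's own z axis and vertical below 0.1 rad) or (horizontal distance between jar1 and seat_mouth1 below 0.006 m and z of jar1 in the frame of seat_mouth1 between -0.014 and -0.007 m and angle between jar1's own z axis and vertical below 0.1 rad)) and x of pot0 in the frame of coldbox between -0.063 and 0.063 m and y of pot0 in the frame of coldbox between -0.098 and 0.098 m and z of pot0 in the frame of coldbox between 0 and 0.045 m and x of pot1 in the frame of coldbox between -0.063 and 0.063 m and y of pot1 in the frame of coldbox between -0.098 and 0.098 m and z of pot1 in the frame of coldbox between 0 and 0.045 m and x of pot2 in the frame of coldbox between -0.063 and 0.063 m and y of pot2 in the frame of coldbox between -0.098 and 0.098 m and z of pot2 in the frame of coldbox between 0 and 0.045 m and x of spoon0 in the frame of tray between -0.07 and 0.07 m and y of spoon0 in the frame of tray between -0.1 and 0.1 m and z of spoon0 in the frame of tray between 0 and 0.022 m and x of spoon1 in the frame of tray between -0.07 and 0.07 m and y of spoon1 in the frame of tray between -0.1 and 0.1 m and z of spoon1 in the frame of tray between 0 and 0.022 m), for 0.2 s.
2. the start button is pressed down (4 mm or more of its 6 mm) (value of joint start above 0.004 m), for 0.04 s.
At the end, for the whole second after the job is handed in: Each jar is home in a seat (origin 7 to 14 mm below its face, within 6 mm of its axis, tilt under 0.1 rad), each pot inside the cold box, each spoon flat in the tray (origin under 22 mm up), all at rest; the button was pressed (4 mm) after all this and is up again (all of step 1 and linear speed of each of jar0, jar1, pot0, pot1, pot2, spoon0, spoon1 below 0.03 m/s and value of joint start below 0.002 m); the robot touches nothing.
It fails at once if a jar is tipped over (tilted more than 0.8 rad) (angle between any of jar0, jar1's own z axis and vertical above 0.8 rad).
It fails at once if the bottle or the beaker is moved more than 40 mm or tipped more than 0.5 rad (distance of any of bottle, beaker from where it was at the start of the episode above 0.04 m or angle between any of bottle, beaker's own z axis and vertical above 0.5 rad).
Of pot0, pot1, pot2, spoon0, spoon1 only 4 to 5 are there at a start; the rules pass over those that are not, and their reading is None.
At some moment in a run one of pot0, pot1, pot2, spoon0, spoon1 may be knocked a few centimetres aside while the robot is not near it.
It also fails if it takes over 208 s, if anything falls off the work surface, if the arm or the gripper's body presses on something with over 40 N, if the wrist force passes 120 N, or if a joint passes its speed limit or range.

## Working session

There is one attempt and no reset: what is moved stays moved. The work goes in short steps, each a Python script; the robot and the scene stay as the last script left them, time stands still between calls to the robot, and variables do not carry over. Pictures are saved under pics/ and viewed, about 12 in all and at most 16, crops included, and the job is handed in when it is done.

```bash
mkdir -p pics; ls; cat > h.py <<'E'
import numpy as np, cv2
from bench import *
from scipy.spatial.transform import Rotation as R
def ray(cam,px):
    p=camera_params(cam);T=np.array(p["camera_from_world"]);K=np.array(p["K"])
    d=T[:3,:3].T@np.linalg.solve(K,[px[0],px[1],1]);o=-T[:3,:3].T@T[:3,3];return o,d
def at_z(cam,px,z):
    o,d=ray(cam,px);return o+d*(z-o[2])/d[2]
def proj(cam,X):
    p=camera_params(cam);c=np.array(p["camera_from_world"])@np.append(X,1);u=np.array(p["K"])@c[:3];return u[:2]/u[2]
def save(im,name,s=1.5):
    cv2.imwrite("pics/"+name,cv2.resize(im[:,:,::-1],None,fx=s,fy=s,interpolation=cv2.INTER_CUBIC))
def down(yaw): # tool z down; yaw = world angle of tool y (jaw) axis
    y=np.array([np.cos(yaw),np.sin(yaw),0]);z=np.array([0,0,-1.]);x=np.cross(y,z)
    return R.from_matrix(np.c_[x,y,z]).as_quat()
E
python3 - <<'E'
from h import *
np.set_printoptions(precision=3,suppress=True)
for c in("top","side"):
    im=read_camera(c);save(im,c+"0.png")
    p=camera_params(c);print(c,np.array(p["K"])[0],ray(c,[256,192]))
    for n in["jar0","pot0","spoon0","mill","coldbox","tray","bottle","beaker","start_top","seat_mouth0","seat_mouth1"]:
        for f in(look_for,tip_of):
            print(n,f.__name__,[(np.round(d["at"]).tolist(),round(d["confidence"],2)) for d in f(c,n)if d["confidence"]>.2])
print(read_time_s(),read_tcp_rot())
E
```

```text
pics
top [434.495   0.    255.25 ] (array([ 0.458, -0.106,  1.26 ]), array([ 0.042,  0.002, -0.999]))
jar0 call [([210.0, 187.0], 0.81), ([190.0, 214.0], 0.76), ([317.0, 148.0], 0.59)]
jar0 call [([190.0, 216.0], 0.61), ([209.0, 186.0], 0.51)]
pot0 call [([249.0, 186.0], 0.61), ([227.0, 222.0], 0.55), ([267.0, 211.0], 0.52)]
pot0 call [([270.0, 213.0], 0.73), ([226.0, 220.0], 0.68), ([251.0, 188.0], 0.58)]
spoon0 call [([317.0, 148.0], 0.64), ([391.0, 275.0], 0.63), ([292.0, 154.0], 0.55), ([386.0, 125.0], 0.5)]
spoon0 call [([394.0, 273.0], 0.65), ([288.0, 152.0], 0.63), ([130.0, 184.0], 0.59), ([390.0, 125.0], 0.54), ([316.0, 149.0], 0.53)]
mill call [([124.0, 181.0], 0.58)]
mill call [([125.0, 184.0], 0.86)]
coldbox call [([351.0, 201.0], 0.69)]
coldbox call [([349.0, 203.0], 0.8)]
tray call [([216.0, 140.0], 0.57)]
tray call [([218.0, 138.0], 0.81)]
bottle call [([190.0, 94.0], 0.64)]
bottle call [([190.0, 98.0], 0.59)]
beaker call [([278.0, 96.0], 0.89)]
beaker call [([279.0, 101.0], 0.84)]
start_top call [([115.0, 221.0], 0.52)]
start_top call [([112.0, 224.0], 0.63), ([289.0, 
[... 939 characters left out ...]
.0, 210.0], 0.63)]
mill call [([201.0, 159.0], 0.71), ([282.0, 160.0], 0.71)]
coldbox call [([309.0, 266.0], 0.78)]
coldbox call [([305.0, 269.0], 0.57)]
tray call [([269.0, 180.0], 0.89)]
tray call [([266.0, 178.0], 0.97)]
bottle call [([284.0, 150.0], 0.94)]
bottle call [([284.0, 156.0], 0.65)]
beaker call [([330.0, 185.0], 0.72)]
beaker call [([329.0, 192.0], 0.93)]
start_top call []
start_top call [([173.0, 155.0], 0.42), ([285.0, 156.0], 0.4)]
seat_mouth0 call [([201.0, 162.0], 0.8), ([285.0, 151.0], 0.52)]
seat_mouth0 call [([192.0, 148.0], 0.85)]
seat_mouth1 call [([201.0, 162.0], 0.8), ([285.0, 151.0], 0.52)]
seat_mouth1 call [([192.0, 148.0], 0.85)]
2.3 [ 0.228  0.974 -0.    -0.   ]
```

View pics/top0.png

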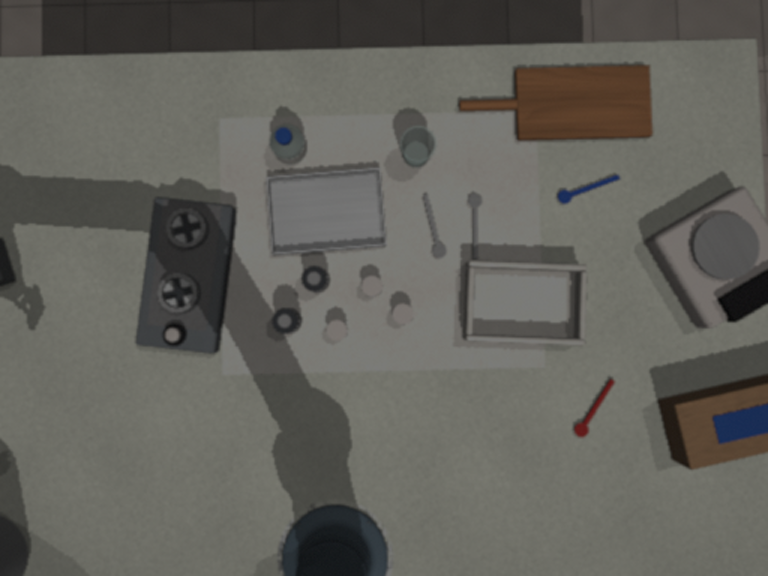

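View pics/side0.png

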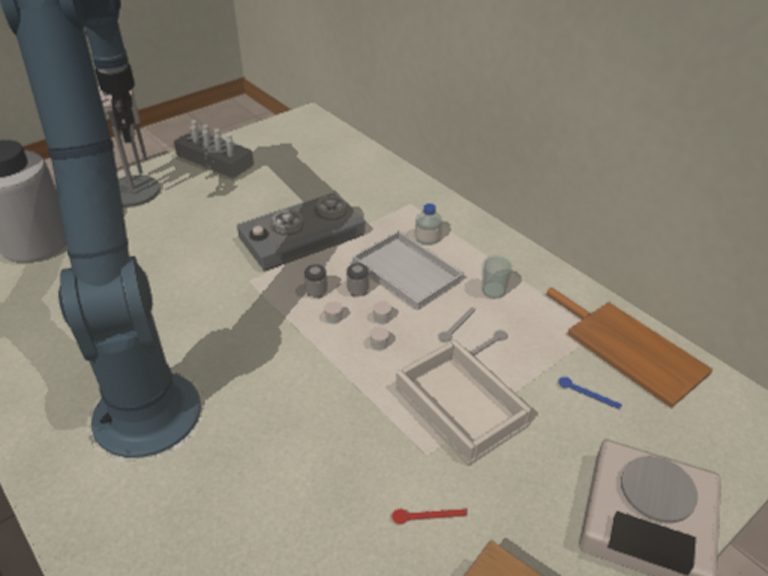

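The top view shows the mill at left with seat crosses at about (124,150) and (117,194) and the button at (115,222). The jars are at (210,186) and (190,214), and the pots at (248,190), (224,219) and (267,208). Spoon candidates:
- grey (289,150): fits "steel"
- grey (316,148): fits "steel", and its handle ends close to the cold box
- blue (387,125): look-alike, leave alone
- red (395,270): look-alike, leave alone

Next I'll measure positions and confirm with enlarged crops.

```bash
python3 - <<'E'
from h import *
np.set_printoptions(precision=4,suppress=True)
im=read_camera("top"); np.save("top0.npy",im)
print("seats",at_z("top",[124,149],.066),at_z("top",[117,194],.066),"btn",at_z("top",[115,222.5],.07))
for n,p,z in[("jarA",(210,186),.066),("jarB",(190.5,214),.066),("pot",(248,190.5),.034),("pot",(224,219),.034),("pot",(267.5,208.5),.034),
  ("sp1bowl",(292.5,166),.006),("sp1end",(283.5,129.5),.008),("sp2bowl",(316.5,133),.006),("sp2end",(316.5,172),.008)]:
    print(n,at_z("top",p,z))
for n,ps,z in[("coldbox",[(314,174.5),(389.5,177),(389,229),(309,227)],.055),("tray",[(179,119),(252,109),(256,164),(182,169)],.025)]:
    c=np.array([at_z("top",p,z)[:2] for p in ps]);print(n,c.tolist(),c.mean(0))
def crop(x0,y0,x1,y1,s,name):
    c=cv2.resize(im[y0:y1,x0:x1],None,fx=s,fy=s,interpolation=cv2.INTER_CUBIC)
    l=cv2.cvtColor(c,cv2.COLOR_RGB2LAB);l[...,0]=cv2.createCLAHE(3,(4,4)).apply(l[...,0]);c=cv2.cvtColor(l,cv2.COLOR_LAB2BGR)
    st=5 if s>6 else 10
    for x in range(x0-x0%st+st,x1,st):cv2.line(c,(int((x-x0+.5)*s),0),(int((x-x0+.5)*s),6),(0,0,255),1);cv2.putText(c,str(x),(int((x-x0)*s),18),0,.35,(0,255,255),1)
    for y in range(y0-y0%st+st,y1,st):cv2.line(c,(0,int((y-y0+.5)*s)),(6,int((y-y0+.5)*s)),(0,0,255),1);cv2.putText(c,str(y),(8,int((y-y0+.5)*s)),0,.35,(0,255,255),1)
    cv2.imwrite("pics/"+name,c)
crop(88,128,160,240,5.3,"mill.png"); crop(175,105,395,235,3.6,"work.png")
E
```

```text
seats [0.6356 0.259  0.066 ] [0.5115 0.2794 0.066 ] btn [0.4334 0.2843 0.07  ]
jarA [0.5273 0.0229 0.066 ]
jarB [0.4516 0.0779 0.066 ]
pot [ 0.5138 -0.0807  0.034 ]
pot [ 0.4351 -0.0113  0.034 ]
pot [ 0.4617 -0.1344  0.034 ]
sp1bowl [ 0.5829 -0.2106  0.006 ]
sp1end [ 0.6896 -0.1873  0.008 ]
sp2bowl [ 0.6773 -0.283   0.006 ]
sp2end [ 0.5636 -0.2792  0.008 ]
coldbox [[0.552816620507547, -0.26550694048861845], [0.540703690449677, -0.4746385530815719], [0.3969950552841643, -0.46758645908488494], [0.407801535705996, -0.24721492915000215]] [ 0.4746 -0.3637]
tray [[0.7243815688533044, 0.11266209087712514], [0.7480589894015333, -0.0974822413834571], [0.5892810743953689, -0.10510558856639941], [0.5801854961344646, 0.10634105626922369]] [0.6605 0.0041]
```

View pics/mill.png

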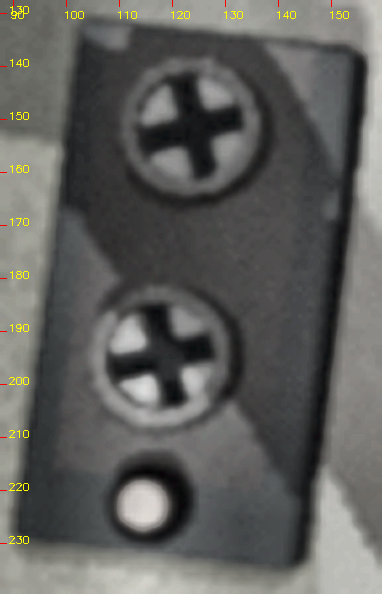

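View pics/work.png

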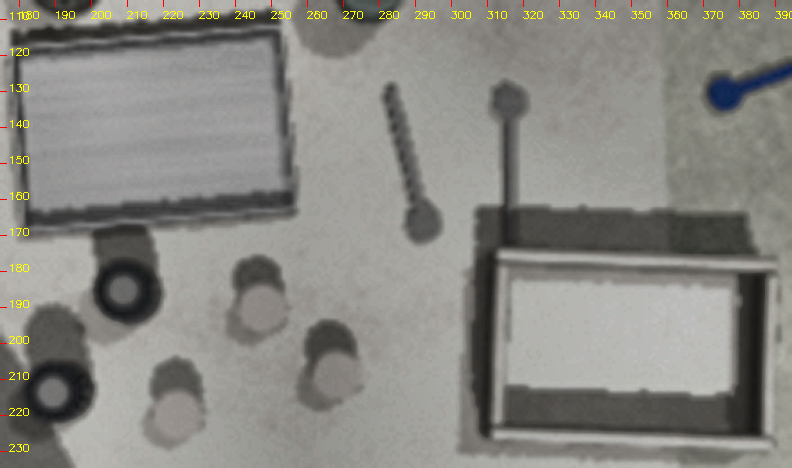

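The crops confirm that the steel spoons are at bowls (292,166) and (316,132), both plain grey, and that the blue one is separate. Each seat cross is turned about 0.2 rad in the image. Next I'll fit the mill pose and cross angles, then load the first jar.

```bash
python3 - <<'E'
from h import *
from scipy.optimize import minimize
np.set_printoptions(precision=4,suppress=True)
im=np.load("top0.npy").astype(np.float32).mean(2)
S=[at_z("top",[118.0,194.5],.066)[:2],at_z("top",[123.4,151.3],.066)[:2]];B=at_z("top",[114.3,222.8],.066)[:2]
print("raw",S,B,np.linalg.norm(S[1]-S[0]),np.linalg.norm(S[0]-B))
# dark cross template on the face plane
g=np.arange(-.026,.0261,.001);X,Y=np.meshgrid(g,g);m=np.hypot(X,Y)<.026
p=camera_params("top");M=np.array(p["K"])@np.array(p["camera_from_world"])[:3]
def samp(cx,cy,a):
    c,s=np.cos(a),np.sin(a);P=M@np.stack([cx+c*X-s*Y,cy+s*X+c*Y,0*X+.066,0*X+1]).reshape(4,-1)
    return cv2.remap(im,(P[0]/P[2]).reshape(X.shape).astype(np.float32),(P[1]/P[2]).reshape(X.shape).astype(np.float32),cv2.INTER_CUBIC)
T=cv2.GaussianBlur(((abs(X)<.008)|(abs(Y)<.008)).astype(np.float32),(0,0),1.3)
def cost(v):
    I=samp(*v);return np.corrcoef(I[m],T[m])[0,1]
for s in S:
    best=min((minimize(cost,[*s,a],method="Nelder-Mead",options=dict(initial_simplex=[[*s,a],[s[0]+.004,s[1],a],[s[0],s[1]+.004,a],[*s,a+.2]])) for a in np.arange(-.7,.8,.2)),key=lambda r:r.fun)
    print("cross",best.x,best.fun)
# side view check
read_camera("side")
for n in("jar0","pot0","spoon0","seat_mouth0","start_top"):
    for d in tip_of("side",n): print(n,np.round(d["at"]),round(d["confidence"],2),at_z("side",d["at"],{"seat_mouth0":.066,"start_top":.07}.get(n,0))[:2])
E
```

```text
raw [array([0.51  , 0.2767]), array([0.6293, 0.2607])] [0.4326 0.2875] 0.12027549564502149 0.07821050733583192
cross [0.5094 0.2758 0.208 ] -0.9008367078379911
cross [0.6284 0.2592 0.2312] -0.9628649052800252
jar0 [211. 191.] 0.66 [0.4632 0.0921]
pot0 [252. 210.] 0.62 [ 0.5127 -0.0714]
pot0 [220. 214.] 0.61 [ 0.4166 -0.0195]
pot0 [283. 155.] 0.52 [0.7912 0.0853]
spoon0 [284. 344.] 0.67 [ 0.2665 -0.5014]
spoon0 [392. 263.] 0.52 [ 0.6911 -0.5059]
spoon0 [305. 217.] 0.51 [ 0.6238 -0.2049]
spoon0 [324. 230.] 0.5 [ 0.6321 -0.2855]
seat_mouth0 [192. 149.] 0.96 [0.4989 0.256 ]
seat_mouth0 [220. 138.] 0.83 [0.6196 0.2489]
start_top [174. 155.] 0.62 [0.4289 0.2608]
```

```bash
python3 - <<'E'
from h import *
np.set_printoptions(precision=3,suppress=True)
im=read_camera("side")
P={"s0":(.5097,.2763,.066),"s1":(.6288,.26,.066),"bt":(.4326,.2875,.066),"jA":(*at_z("top",(209,185.3),.066)[:2],.066),"jB":(*at_z("top",(189.4,213.9),.066)[:2],.066),
"p0":(*at_z("top",(247.2,190.2),.034)[:2],.034),"p1":(*at_z("top",(223.9,218.9),.034)[:2],.034),"p2":(*at_z("top",(267.7,208),.034)[:2],.034),"b1":(.583,-.2106,.006),"b2":(*at_z("top",(316,132.5),.006)[:2],.006)}
x0,y0,s=150,120,3.7
c=cv2.resize(im[y0:270,x0:366,::-1],None,fx=s,fy=s,interpolation=cv2.INTER_CUBIC)
for k,v in P.items():
    q=proj("side",v);print(k,np.array(v),q);cv2.drawMarker(c,tuple(int(t) for t in ((q-[x0,y0]+.5)*s)),(0,0,255),0,12,1)
cv2.imwrite("pics/side1.png",c)
E
```

```text
s0 [0.51  0.276 0.066] [191.371 145.48 ]
s1 [0.629 0.26  0.066] [220.527 135.654]
bt [0.433 0.287 0.066] [171.499 152.058]
jA [0.529 0.026 0.066] [237.983 177.883]
jB [0.452 0.081 0.066] [209.49  178.955]
p0 [ 0.515 -0.078  0.034] [254.273 203.284]
p1 [ 0.435 -0.011  0.034] [222.267 202.749]
p2 [ 0.463 -0.135  0.034] [252.979 220.02 ]
b1 [ 0.583 -0.211  0.006] [296.902 222.431]
b2 [ 0.679 -0.282  0.006] [333.814 221.256]
```

View pics/side1.png

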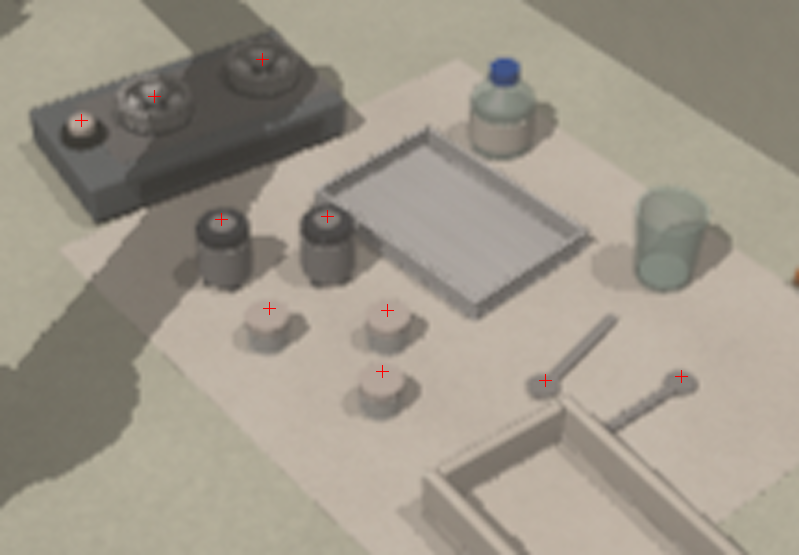

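Both views agree within about 1 px (2 mm). The marker errors are small, so I'll start with the jar at top pixel (209,185) and put it in seat 1.

```bash
cat >> h.py <<'E'
G=.042
S0=(.5097,.2763);S1=(.6288,.26)
def fz():return float(read_ft_force()[2])
def rd():return "z=%.4f F=%s gap=%.4f t=%.1f"%(read_eef_pos()[2],np.round(read_ft_force(),1),read_finger_gap(),read_time_s())
def grab_jar(x,y,yaws):
    move_gripper(.075,40)
    move_ptp([x,y,.15],down(yaws[0]));movel([x,y,G],speed=.15)
    for i,w in enumerate(yaws):
        if i:movel([x,y,G],down(w))
        move_gripper(.03,40 if i==len(yaws)-1 else 20);print(rd())
        if i<len(yaws)-1:move_gripper(.06)
    movel([x,y,.19],speed=.2);print("lifted",rd())
def lower_jar(x,y,yaw):
    move_ptp([x,y,.19],down(yaw));movel([x,y,.066+G+.006],speed=.12)
    pause(.2);b=fz();print("base",b,rd());z=.066+G+.006
    while z>.066+G-.006:
        z-=.001;movel([x,y,z],speed=.03)
        if abs(fz()-b)>5:break
    print("contact z",z,rd());return b,z
E
python3 - <<'E'
from h import *
grab_jar(.528,.0245,[2.1,1.1])
b,z=lower_jar(*S1,1.1)
print(b,z,read_eef_pos(),read_qpos())
E
```

```text
z=0.0433 F=[ 0.3 -0.8  4.9] gap=0.0492 t=6.4
z=0.0423 F=[-0.7 -0.9  3.4] gap=0.0492 t=8.0
lifted z=0.1884 F=[ 0.5 -0.1 -4.1] gap=0.0489 t=8.9
base -3.8945741359248665 z=0.1153 F=[ 0.1 -0.5 -3.9] gap=0.0487 t=10.9
contact z 0.10700000000000001 z=0.1082 F=[-3.1 -0.8  5.9] gap=0.0488 t=12.7
-3.8945741359248665 0.10700000000000001 [0.62905437 0.26009844 0.108245  ] [-0.83400286  0.63704793  0.52357235  1.64004149 -0.37092555  0.9645317
  0.91843747]
```

```bash
cat >> h.py <<'E'
def sweep(x,y,b,z,yaw,end,step=.1):
    n=int(abs(end-yaw)/step)+1;w=yaw
    for i in range(n+1):
        e=read_eef_pos()[2]
        if e<.066+G-.004: print("dropping at",w,rd());break
        F=fz()-b
        if F<4:z-=.001
        elif F>14:z+=.0005
        w=yaw+(end-yaw)*i/n
        movel([x,y,z],down(w),speed=.05)
        if i%3==0:print(round(w,2),rd(),np.round(read_ft_torque()[2],2))
    return w,z
E
python3 - <<'E'
from h import *
t=read_time_s();w,z=sweep(*S1,-3.89,.107,1.1,-.55)
print(w,z,read_eef_pos(),read_time_s()-t)
E
```

```text
1.1 z=0.1082 F=[-3.  -0.7  6.4] gap=0.0488 t=12.9 0.0
0.81 z=0.1082 F=[-1.9  0.5  5.1] gap=0.0495 t=13.7 -0.03
0.52 z=0.1083 F=[-2.  -0.4  5.2] gap=0.0489 t=14.4 -0.08
0.23 z=0.1083 F=[-1.1  0.2  4.3] gap=0.0490 t=15.2 -0.08
-0.06 z=0.1083 F=[-1.6 -0.   6.3] gap=0.0488 t=15.9 -0.13
-0.36 z=0.1083 F=[-3.1 -0.7  7. ] gap=0.0489 t=16.7 -0.08
-0.55 0.107 [0.62964657 0.26122894 0.10823561] 4.499999999999998
```

The jar stands on the face but didn't drop, so it is probably off-centre. I'll feel for the cup rim on both sides and centre it from that.

```bash
cat >> h.py <<'E'
def centre(x,y,lift=.066+G+.001,thr=5,mx=.010):
    c=[x,y]
    movel([*c,lift],speed=.03);pause(.1)
    for ax in(0,1):
        f0=read_ft_force()[ax];ends=[]
        for s in(1,-1):
            k=0
            while k<mx:
                k+=.001;p=list(c);p[ax]+=s*k;movel([*p,lift],speed=.03)
                if abs(read_ft_force()[ax]-f0)>thr:break
            ends.append(read_eef_pos()[ax]);print(ax,s,round(k,4),rd())
            movel([*c,lift],speed=.05)
        off=(ends[0]+ends[1])/2-c[ax];c[ax]+=off;print("axis",ax,"range",ends,"shift",off)
        movel([*c,lift],speed=.05)
    return c
E
python3 - <<'E'
from h import *
print(centre(*S1),read_time_s())
E
```

```text
0 1 0.004 z=0.1085 F=[-4.7 -1.6 -3. ] gap=0.0490 t=18.5
0 -1 0.01 z=0.1095 F=[ 3.8 -1.6 -5.8] gap=0.0486 t=21.3
axis 0 range [np.float64(0.6315980222582913), np.float64(0.6203656097984025)] shift -0.002818183971653121
1 1 0.005 z=0.1091 F=[-1.3 -5.1 -2.4] gap=0.0489 t=23.1
1 -1 0.01 z=0.1090 F=[-0.6  0.5 -3.3] gap=0.0490 t=25.9
axis 1 range [np.float64(0.26255095976907455), np.float64(0.25033399927651306)] shift -0.0035575204772061997
[np.float64(0.6259818160283469), np.float64(0.2564424795227938)] 26.4667
```

```bash
python3 - <<'E'
from h import *
c=(.626,.2565);z=.107
movel([*c,z],speed=.03);print(rd())
w,z=sweep(*c,-3.89,z,-.55,1.15,.08)
print(w,z,read_eef_pos(),read_time_s())
E
```

```text
z=0.1067 F=[-0.8  0.6 -5.2] gap=0.0487 t=26.7
-0.55 z=0.1059 F=[-0.2 -0.5 -3.5] gap=0.0489 t=27.0 -0.01
-0.32 z=0.1046 F=[-0.8  3.2  3.5] gap=0.0492 t=27.7 -0.81
-0.09 z=0.1044 F=[-0.3  7.1  2. ] gap=0.0491 t=28.5 -0.88
0.15 z=0.1044 F=[-3.8  9.8  4.8] gap=0.0479 t=29.2 -0.68
0.38 z=0.1038 F=[-5.3  9.8  5.4] gap=0.0457 t=30.0 -0.31
dropping at 0.3772727272727272 z=0.1038 F=[-5.3  9.8  5.4] gap=0.0457 t=30.0
0.3772727272727272 0.103 [0.62259166 0.266001   0.10384041] 29.9667
```

It was already aligned at yaw −0.55, then my sweep turned it out of line and jammed it. I'll release it, regrip centred and wiggle it down.

```bash
python3 - <<'E'
from h import *
move_gripper(.07);print(rd());p=read_eef_pos()
movel([.626,.2565,.16],speed=.15);
move_ptp([.45,.15,.3],down(.4))
im=read_camera("top");x0,y0=85,120
a=cv2.resize(im[y0:240,x0:165,::-1],None,fx=5,fy=5,interpolation=cv2.INTER_CUBIC)
im=read_camera("side")
b=cv2.resize(im[110:200,150:250,::-1],None,fx=4,fy=4,interpolation=cv2.INTER_CUBIC)
c=np.zeros((600,800,3),np.uint8);c[:600,:400]=a;c[:360,400:]=b;cv2.imwrite("pics/j1.png",np.clip(c*1.5,0,255).astype(np.uint8))
print(read_time_s(),tip_of("side","jar0"))
E
```

```text
z=0.1029 F=[0.7 0.5 0.5] gap=0.0699 t=30.3
31.9417 [{'at': [213.1, 192.2], 'confidence': 0.64}, {'at': [221.7, 138.4], 'confidence': 0.59}]
```

View pics/j1.png

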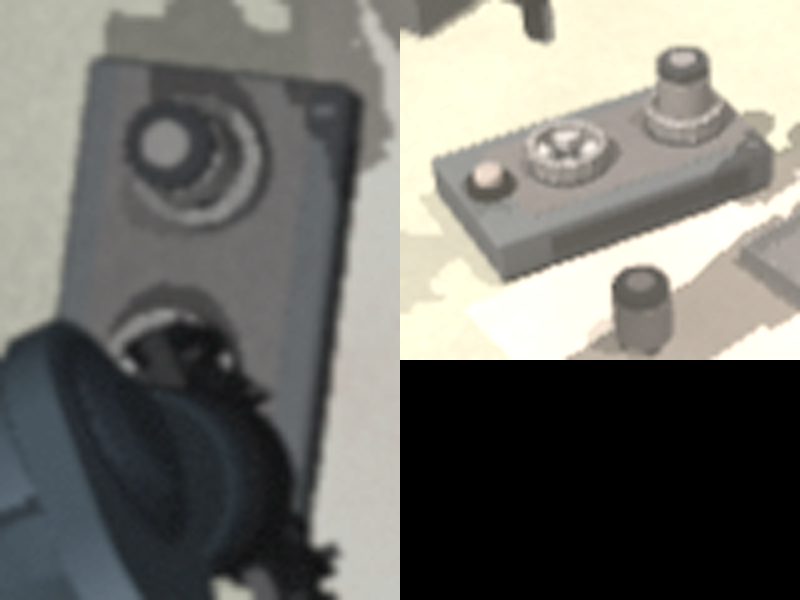

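```bash
python3 - <<'E'
from h import *
for z in(.122,.132):print(at_z("top",(117.1,148.1),z))
# expected pixels for homed jar lid at seat1 in both views, and for standing-on-face
for z in(.122,.132):
  for s in(S1,(.626,.2565)):print(z,proj("top",(*s,z)),proj("side",(*s,z)))
E
```

```text
[0.63011256 0.26006708 0.122     ]
[0.62859822 0.25685257 0.132     ]
0.122 [117.12964356 148.59400222] [219.87346749 123.00735612]
0.122 [118.46408681 149.61649163] [219.82042202 123.69114555]
0.132 [115.897151   148.05311901] [219.75369715 120.69041357]
0.132 [117.24316554 149.0845282 ] [219.70020667 121.37232926]
```

```bash
cat >> h.py <<'E'
def press(x,y,z0,zmin,thr,yaw=.4,step=.001):
    pause(.1);b=fz();z=z0
    while z>zmin:
        z-=step;movel([x,y,z],down(yaw),speed=.04)
        if fz()-b>thr:break
    r=read_eef_pos()[2];print("press stop cmd",round(z,4),rd(),"tip",round(r-.019,4));return r-.019
E
python3 - <<'E'
from h import *
move_gripper(0.0)
move_ptp([.629,.259,.20],down(.4));movel([.629,.259,.155],speed=.12)
press(.629,.259,.155,.136,5)
movel([.629,.259,.2],speed=.2)
E
```

```text
press stop cmd 0.14 z=0.1413 F=[-1.5 -0.5  5.8] gap=-0.0000 t=38.0 tip 0.1223
```

The lid top reads 0.1223 m against an expected 0.122 m, so this jar is home. Next is the second jar into seat 0, with perpendicular squeezes and the descent stopped as soon as it drops.

```bash
cat >> h.py <<'E'
def seat_jar(x,y,b,z,yaw,end,step=.09):
    zc=read_eef_pos()[2];n=int(abs(end-yaw)/step)+1
    for i in range(n+1):
        w=yaw+(end-yaw)*i/n
        movel([x,y,z],down(w),speed=.05)
        F=fz()-b
        while F<4 and read_eef_pos()[2]>zc-.0025:
            z-=.001;movel([x,y,z],speed=.04);F=fz()-b
        if F>14:z+=.0005
        if read_eef_pos()[2]<zc-.0015:print("drop at",round(w,2),rd());return w,z,True
    print("no drop",rd(),np.round(read_ft_torque()[2],2));return w,z,False
E
python3 - <<'E'
from h import *
grab_jar(.452,.081,[2.356,.785])
b,z=lower_jar(*S0,.785)
w,z,ok=seat_jar(*S0,b,z,.785,-.95)
print(b,w,z,ok,read_eef_pos())
E
```

```text
z=0.0431 F=[ 0.1 -0.5  6.2] gap=0.0494 t=41.9
z=0.0422 F=[-3.2 -0.9  5.6] gap=0.0486 t=44.2
lifted z=0.1886 F=[-0.8 -0.4 -4.6] gap=0.0489 t=45.1
base -4.739436670952382 z=0.1150 F=[-0.1 -0.1 -4.7] gap=0.0490 t=46.9
contact z 0.10700000000000001 z=0.1083 F=[-3.3 -1.1  5.2] gap=0.0486 t=48.6
no drop z=0.1083 F=[-1.3  0.2  6.8] gap=0.0485 t=53.9 -0.14
-4.739436670952382 -0.9499999999999998 0.10700000000000001 False [0.51048003 0.27631209 0.10829556]
```

```bash
python3 - <<'E'
from h import *
c=centre(*S0,thr=4,mx=.011);print(c)
movel([*c,.107],speed=.03);print(rd())
w,z,ok=seat_jar(*c,-4.74,.107,-.95,.785,.08)
print(w,z,ok,read_eef_pos())
E
```

```text
0 1 0.006 z=0.1087 F=[-5.5 -1.7 -2.7] gap=0.0490 t=55.7
0 -1 0.008 z=0.1094 F=[ 4.6 -0.7 -6.5] gap=0.0490 t=58.0
axis 0 range [np.float64(0.5145027633986113), np.float64(0.5029483298400259)] shift -0.0009744533806814726
1 1 0.004 z=0.1091 F=[ 0.3 -4.2 -3.8] gap=0.0490 t=59.5
1 -1 0.011 z=0.1091 F=[-0.1  4.1 -3.8] gap=0.0487 t=62.5
axis 1 range [np.float64(0.2788057688105694), np.float64(0.2668335359481252)] shift -0.0034803476206526907
[np.float64(0.5087255466193186), np.float64(0.2728196523793473)]
z=0.1083 F=[-3.8 -0.2  4. ] gap=0.0487 t=63.4
drop at -0.32 z=0.1042 F=[ 0.  -0.7 -4.5] gap=0.0487 t=65.7
-0.3190909090909091 0.107 True [0.50512146 0.27341857 0.10421301]
```

```bash
python3 - <<'E'
from h import *
w=-.319;c=(.5087,.2728)
for z in(.104,.101,.098):
    movel([*c,z],speed=.03);print(rd(),read_eef_pos()[:2])
E
```

```text
z=0.1023 F=[ 0.7 -0.2 -5.7] gap=0.0493 t=65.9 [0.50696881 0.27294509]
z=0.1006 F=[ 0.1 -1.1 -4.5] gap=0.0491 t=66.2 [0.5083432  0.27276912]
z=0.0984 F=[ 0.3  0.6 -3. ] gap=0.0488 t=66.4 [0.50929953 0.27288407]
```

```bash
python3 - <<'E'
from h import *
c=(.5087,.2728)
move_gripper(.07);movel([*c,.16],speed=.2);move_gripper(0)
press(*c,.150,.136,5)
movel([*c,.2],speed=.25);move_ptp([.5,.1,.3],down(.2))
im=read_camera("top");save(im,"t2.png")
for n in("pot0","spoon0","jar0"):
  for f in(look_for,tip_of):print(n,[(np.round(d["at"],1).tolist(),round(d["confidence"],2)) for d in f("top",n)])
print(read_time_s())
E
```

```text
press stop cmd 0.14 z=0.1412 F=[-2.8  0.3  8.1] gap=0.0000 t=71.1 tip 0.1222
pot0 [([247.4, 188.2], 0.63), ([270.8, 212.8], 0.51), ([222.5, 220.4], 0.42)]
pot0 [([249.1, 186.6], 0.72), ([226.7, 220.4], 0.64), ([269.9, 212.5], 0.63), ([120.9, 151.7], 0.26)]
spoon0 [([326.5, 146.0], 0.72), ([289.2, 153.8], 0.72), ([384.3, 123.6], 0.58), ([386.7, 282.2], 0.57)]
spoon0 [([350.5, 202.4], 0.75), ([389.3, 121.1], 0.71), ([287.3, 149.8], 0.65), ([390.8, 272.1], 0.62), ([329.3, 150.4], 0.55)]
jar0 [([120.3, 148.4], 0.61)]
jar0 [([124.4, 153.4], 0.78)]
72.65
```

View pics/t2.png

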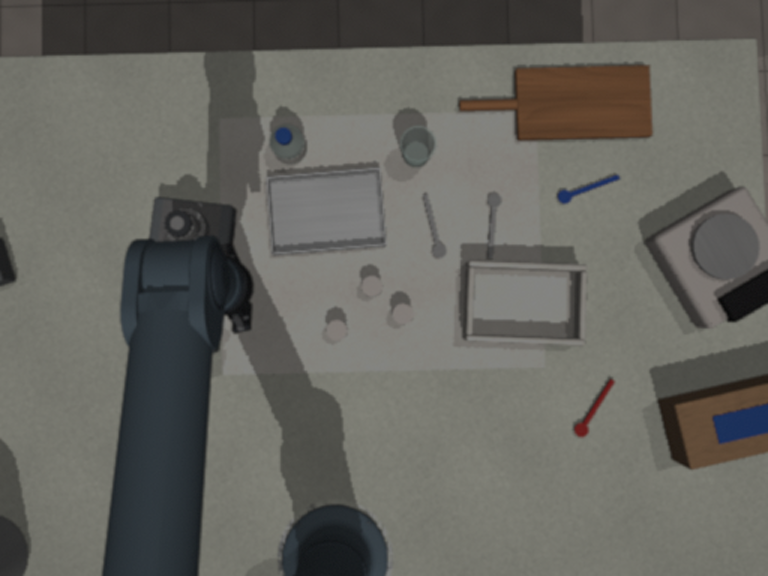

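Both jars are home (lid tops 0.1223 and 0.1222 m). The right-hand spoon has been knocked: its bowl is now at (329,133) and its handle end at (327,171). The pots haven't moved, so I'll do those next.

```bash
python3 - <<'E'
from h import *
P=[(.463,-.135),(.515,-.078),(.435,-.011)];Q=[(.475,-.425),(.475,-.362),(.475,-.302)]
move_gripper(.065,25)
for p,q in zip(P,Q):
    move_ptp([*p,.12],down(-.74));movel([*p,.022],speed=.2)
    move_gripper(.02,25);print("grip",rd())
    movel([*p,.13],speed=.3);g=read_finger_gap()
    if g<.03:print("missed",p);break
    move_ptp([*q,.13],down(-.03));movel([*q,.037],speed=.2)
    move_gripper(.062);movel([*q,.13],speed=.3);print("placed",rd())
E
```

```text
grip z=0.0235 F=[-1.2  1.1  6.5] gap=0.0390 t=75.4
placed z=0.1321 F=[-0.7  0.2 -1. ] gap=0.0619 t=78.5
grip z=0.0236 F=[-1.  -0.1  5.4] gap=0.0388 t=80.8
placed z=0.1319 F=[ 1.1  0.1 -0.3] gap=0.0622 t=83.8
grip z=0.0234 F=[-1.5 -0.7  7.1] gap=0.0391 t=86.1
placed z=0.1317 F=[0.9 0.7 0.5] gap=0.0623 t=89.3
```

```bash
python3 - <<'E'
from h import *
move_ptp([.45,.0,.3],down(0))
im=read_camera("top");x0,y0,s=270,115,6
c=cv2.resize(im[y0:235,x0:400,::-1],None,fx=s,fy=s,interpolation=cv2.INTER_CUBIC)
for x in range(x0,400,10):cv2.putText(c,str(x),(int((x-x0+.5)*s),10),0,.35,(0,0,255),1);cv2.line(c,(int((x-x0+.5)*s),12),(int((x-x0+.5)*s),18),(0,0,255),1)
for y in range(y0,235,10):cv2.putText(c,str(y),(0,int((y-y0+.5)*s)+4),0,.35,(0,0,255),1)
cv2.imwrite("pics/sp.png",c[:600])
E
```

```text
(no output)
```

View pics/sp.png

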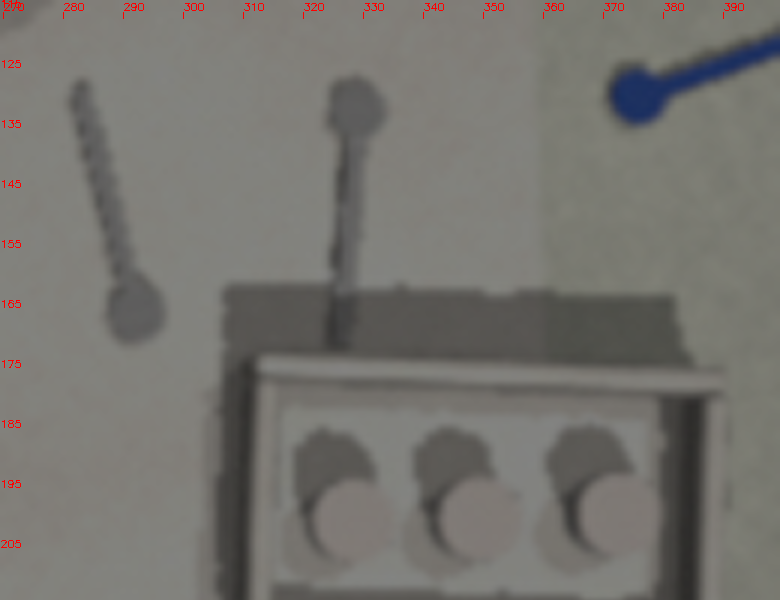

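All three pots are in the box. Spoon A has its bowl at (291.8,165.8) and handle end at (282.8,128.7). Spoon B has its bowl at (328.8,132.5) and its handle passing (325.8,172). Picking both up now.

```bash
python3 - <<'E'
from h import *
tc=at_z("top",(218,139),.0)[:2]*.3+np.array([.6605,.004])*.7;ty=.09;print("tray",tc)
ex=np.array([np.cos(ty),np.sin(ty)])
for b,e,k,off in[((291.8,165.8),(282.8,128.7),1,-.03),((328.8,132.5),(325.8,172),-1,.02)]:
    B=at_z("top",b,.006)[:2];E=at_z("top",e,.008)[:2];d=(B-E)/np.linalg.norm(B-E);a=np.arctan2(d[1],d[0])
    g=B-.038*d;yaw=(a+k*np.pi/2);yaw=(yaw+np.pi)%(2*np.pi)-np.pi
    print("spoon",B,E,np.linalg.norm(B-E),a,yaw)
    move_gripper(.04,50)
    move_ptp([*g,.12],down(yaw));movel([*g,.020],speed=.2)
    move_gripper(0,50);print("grip",rd())
    movel([*g,.10],speed=.2);gp=read_finger_gap();print(rd())
    if gp<.006:print("missed");break
    na=a+ty-yaw;nd=np.array([np.cos(na),np.sin(na)]);q=tc+off*ex+.010*nd
    move_ptp([*q,.10],down(ty));movel([*q,.0245],speed=.15)
    print("down",rd());move_gripper(.03);movel([*q,.12],speed=.2)
move_ptp([.45,.15,.3],down(.3))
im=read_camera("top");im2=read_camera("side")
a=cv2.resize(im[100:180,165:275,::-1],None,fx=4.5,fy=4.5,interpolation=cv2.INTER_CUBIC)
b=cv2.resize(im2[110:310,170:360,::-1],None,fx=1.5,fy=1.5)
c=np.zeros((600,800,3),np.uint8);c[:a.shape[0],:a.shape[1]]=a;c[:b.shape[0],500:500+b.shape[1]]=b;cv2.imwrite("pics/tr.png",c[:,:790])
E
```

```text
tray [0.66273959 0.00401618]
spoon [ 0.58350858 -0.20858182] [ 0.69202346 -0.18537804] 0.11096799010685651 -2.9309347218397592 -1.3601383950448627
grip z=0.0211 F=[-0.7  1.5  5.3] gap=0.0078 t=93.2
z=0.0994 F=[ 0.7  1.1 -0.8] gap=0.0083 t=93.8
down z=0.0240 F=[ 0.4 -0.2 -0.8] gap=0.0084 t=95.3
spoon [ 0.67791643 -0.31874499] [ 0.56291896 -0.30600822] 0.11570066905559756 -0.11030741900321371 -1.6811037457981102
grip z=0.0204 F=[0.  0.1 0.2] gap=0.0077 t=98.8
z=0.0997 F=[-1.1  0.4 -0.6] gap=0.0082 t=99.3
down z=0.0239 F=[-0.   0.  -0.7] gap=0.0080 t=101.2
```

View pics/tr.png

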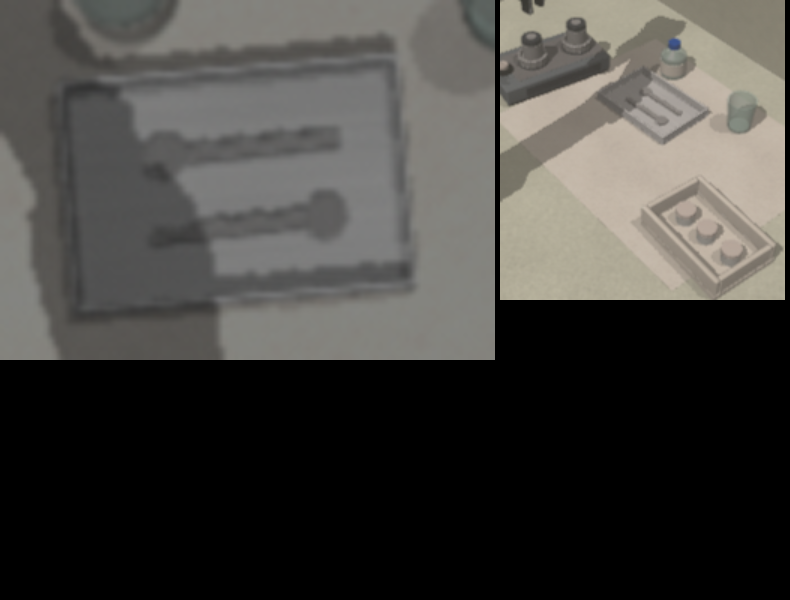

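Both spoons lie flat in the tray, the three pots are in the cold box and both jars are in their cups, so I'll press the button.

```bash
python3 - <<'E'
from h import *
move_gripper(0);B=(.432,.2868)
move_ptp([*B,.16],down(.58));movel([*B,.105],speed=.12);pause(.2);b=fz();z=.105
while z>.066:
    z-=.001;movel([*B,z],speed=.03);F=fz()-b
    if F>1.5:print(round(z,3),round(F,1),round(read_eef_pos()[2]-.019,4))
    if F>14:break
pause(.2);print(rd());movel([*B,.16],speed=.15)
move_ptp([.45,.1,.3],down(.3));pause(.5)
im=read_camera("top");im2=read_camera("side")
a=cv2.resize(im[100:240,90:400,::-1],None,fx=2.5,fy=2.5,interpolation=cv2.INTER_CUBIC)
b=cv2.resize(im2[110:200,150:350,::-1],None,fx=2.75,fy=2.75)
c=np.zeros((600,780,3),np.uint8);c[:350,:775]=a;c[350:350+b.shape[0],:b.shape[1]]=b;cv2.imwrite("pics/end.png",c);print(rd())
E
```

```text
0.09 1.7 0.0711
0.089 2.8 0.0701
0.088 3.5 0.0691
0.087 4.4 0.0681
0.086 4.2 0.0671
0.085 5.8 0.0662
0.084 12.9 0.066
0.083 19.1 0.0659
z=0.0849 F=[-4.9 -1.7 19.6] gap=0.0002 t=111.2
z=0.3000 F=[ 0.1 -0.8  0.8] gap=0.0000 t=113.4
```

View pics/end.png

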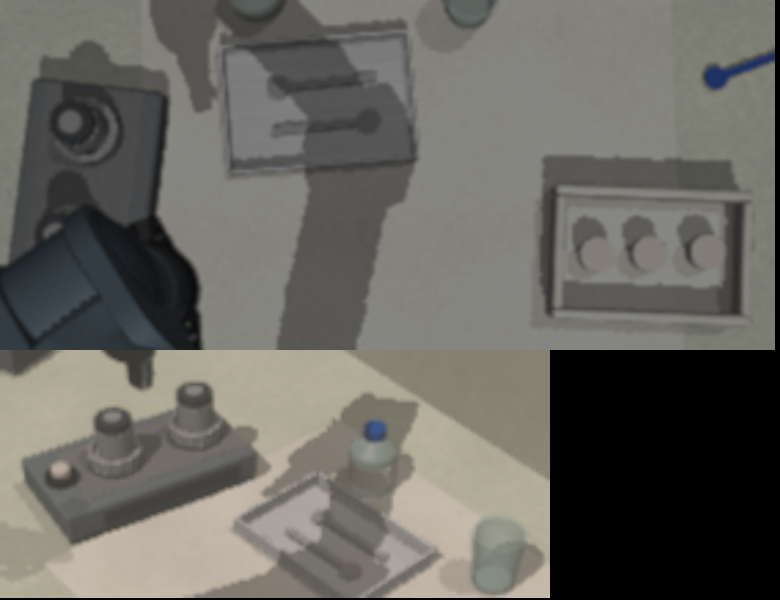

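The button showed its ~6 mm spring travel and a hard stop at 0.066 m. The picture shows all items in place, the bottle and beaker standing, and the arm clear, so I'm handing in.

```bash
python3 -c "
from h import *
sign_off();print(read_time_s())"
```

```text
the job is handed in; nothing more can be done
the job is handed in; nothing more can be done
```

I loaded both jars into the mill, put the three pots in the cold box and both steel spoons in the tray, then pressed the start button last. I handed in at about 114 s of the 208 s allowed; `sign_off` gives no verdict.

**Last checks**
- **Jars:** pressing on each lid gave tops at 0.1223 m (seat 1) and 0.1222 m (seat 0), against 0.122 m expected when home. I did not measure how far each jar sits from its seat's axis after release. When home the cup leaves only 2.5 mm of play, against the 6 mm allowed.
- **Pots and spoons:** the final pictures show the three pots in the cold box and the two spoons lying flat in the tray.
- **Button:** it gave about 6 mm of spring travel up to about 6 N, then a hard stop. I judged it up again only from the side picture, not from a joint reading.
- **Left alone:** the bottle and beaker are standing where they were, and I did not touch the blue or red look-alikes.

**What went wrong on the way**
- **Jar in seat 1:** it missed the slots on the first sweep. On the second it was already aligned, but my sweep turned it and jammed it while it slipped in the grip, and it went home from there.
- **Jar in seat 0:** it also missed on its first sweep, and dropped after I felt for the cup rim and recentred it.
- **Knocked spoon:** one spoon was knocked aside during the run, so I measured it again before picking it up.

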